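Set out the tank fittings for tacking

TASK

Set out the tank fittings for tack welding: stand the tall flanged filler neck upright on the middle of the raised square of the larger panel, the hexagonal boss half-way between the neck and the round spigot, and the short pipe coupling half-way between the neck and the square lug, all in line along the panel. Rest the solid dolly block level on top of the neck, centred on it, to weigh it down, and lay the U-shaped saddle, open side up, on the smaller panel, midway between the two studs and lengthwise along their line. Leave the tape measure where it is.

Things in the scene. Friction and masses are not known exactly. Their poses are not given: they have to be found in the camera images.
- neck_mid (a point): Filler neck, bare steel: a tube 44 mm in outer diameter, 5 mm wall, 55 mm tall in all, standing upright on a thin foot flange 56 mm across and 4 mm thick; open at both ends, loose, 0.22 kg. The taller of the two tubes. The point is on its axis, half-way up (27.5 mm above its foot); z up along the axis.
- coupling_mid (a point): Pipe coupling, bare steel: a plain thick ring, 48 mm outer diameter, 34 mm bore, only 30 mm tall, standing on end, loose, 0.18 kg. The shorter of the two tubes, without a flange. The point is on its axis, half-way up (15 mm); z up.
- boss_mid (a point): Hexagonal weld boss, bare steel: a six-sided solid 46 mm across flats (53 mm across corners), 26 mm high, with a dark round hole drawn on its top, loose, 0.28 kg. The point is at its centre, half-way up (13 mm); its flats face along +-y and every 60 degrees from there; z up.
- saddle_mid (a point): Saddle bracket, bare steel: a U-shaped channel lying with its open side up, 70 mm long (x), 40 mm wide over its two 5 mm side walls (y), 32 mm high, loose, 0.19 kg. The point is at its centre, half-way up (16 mm); x along the channel, z up.
- dolly_mid (a point): Panel beater's dolly, a solid steel block, dark with a slightly smaller bright stepped top: foot 58 mm (x) by 42 mm (y) by 22 mm, top step 46 by 34 mm, 28 mm high in all, loose, 0.48 kg. The point is at its centre, half-way up (14 mm); x along its length, z up.
- end_panel: The larger panel, the tank's end panel: a flat steel plate 330 mm (x) by 140 mm (y), 6 mm thick, clamped to the bench (does not move), with a raised square 64 by 64 mm at its middle whose top is 12 mm above the bench. It has a spigot at one end and a lug at the other, either way round. Origin at the middle of its underside, on the bench; x along its length.
- flat_panel: The smaller panel: a flat steel plate 230 mm (x) by 120 mm (y), 6 mm thick, clamped to the bench, no raised square, with two upright brass studs, 12 mm thick, tops 28 mm above the bench, on its long centre line, each 85 mm from its middle. Origin at the middle of its underside, on the bench; x along its length, through both studs.
- spigot: Round brass drain spigot fixed upright on the end panel, 24 mm in diameter, 30 mm tall (top 36 mm above the bench), on the panel's long centre line near one end, 145 mm from the panel's middle. Origin at the centre of its foot, on the panel.
- lug: Square dark steel lug fixed on the end panel, 24 mm (x) by 30 mm (y), 26 mm tall (top 32 mm above the bench), on the panel's long centre line near the other end, 145 mm from its middle. Origin at the centre of its foot, on the panel.
- tape_mid (a point): A tape measure, black plastic case 64 mm (x) by 36 mm (y), 50 mm high, grey round discs on its sides, loose, among the parts. Not part of the job: leave it where it is. The point is at its centre, half-way up (25 mm).

How it is judged:
At the end, for the whole second after the job is handed in: Released, at rest, level: neck within 12 mm of the raised square's middle, dolly on it within 12 mm; boss and coupling on the big panel half-way to spigot and lug, within 15 mm along and across; saddle on the small panel, within 15 mm of midway and 0.2 rad of the studs' line (horizontal distance between neck_mid and end_panel below 0.012 m and height (world z) of neck_mid between 0.0345 and 0.0445 m and linear speed of each of neck, boss, coupling, dolly, saddle below 0.02 m/s and angular speed of each of neck, boss, coupling, dolly, saddle below 0.2 rad/s and angle between each of neck_mid, boss_mid, coupling_mid, dolly_mid, saddle_mid's own z axis and vertical below 0.1 rad and horizontal distance between boss_mid and spigot below 0.0875 m and horizontal distance between each of boss_mid, coupling_mid and end_panel below 0.0875 m and y of boss_mid in the frame of end_panel between -0.015 and 0.015 m and height (world z) of boss_mid between 0.014 and 0.024 m and horizontal distance between coupling_mid and lug below 0.0875 m and y of coupling_mid in the frame of end_panel between -0.015 and 0.015 m and height (world z) of coupling_mid between 0.016 and 0.026 m and horizontal distance between dolly_mid and neck_mid below 0.012 m and height (world z) of dolly_mid between 0.076 and 0.086 m and x of saddle_mid in the frame of flat_panel between -0.015 and 0.015 m and y of saddle_mid in the frame of flat_panel between -0.015 and 0.015 m and angle between the x axis of saddle_mid and the x axis of flat_panel, either way round below 0.2 rad and height (world z) of saddle_mid between 0.017 and 0.027 m); the robot touches nothing.
It fails at once if the tape measure is pushed or moved more than 25 mm (distance of tape_mid from where it was at the start of the episode above 0.025 m).
It also fails if it takes over 128 s, if anything falls off the work surface, if the arm or the gripper's body presses on something with over 40 N, if the wrist force passes 120 N, or if a joint passes its speed limit or range.

ROBOT

A 6-joint arm with a two-finger parallel gripper is mounted at the origin on the work surface. World frame = base frame: x ahead of the robot, y to its left, z up, the work surface at z = 0. Lengths are in m, angles in rad, forces in N, time in s.
With the tool pointing down it reaches from about 0.375 to 0.975 m from the base axis. Payload 3.8 kg.
Tool frame: the origin (TCP) lies at the very end of the fingers, on their centre line; the grasp point (between the pads) lies 19 mm behind it; z points along the fingers, y is the direction in which the jaws open and shut (so a half turn about z gives the same grasp; the last joint's range is limited). The gripper opens to 85 mm and grips with 20 to 120 N. Pads are 22 mm wide; open, the fingers measure 114 mm over their backs; the gripper's body (76 mm by 85 mm) begins 54 mm behind the grasp point. The pads swing forward as they close: fully open they stand 13 mm farther back than shut.
Start: joints at [1.132, 0.264, 1.604, -0, 1.274, -0.037], TCP at [0.264, 0.621, 0.231] pointing down, gripper open.
Joint ranges: [-2.63, 2.63], [-0.94, 2.18], [0.31, 2.57], [-1.31, 4.45], [0, 2.66], [-2.55, 2.55]. Speed limits (rad/s): [2.57, 2.57, 3.14, 3.14, 3.14, 3.14].

INTERFACE

Orientations are given as a rotation vector (axis times angle).
In Python, from workcell import status, read_camera, camera_info, order gives the robot as it stands.
- The arm moves only by the tool move_arm, never from a script. Its argument "deltas" is a list of rows, each a list of 3 entries, a list of its own where there are three numbers: the turn, a rotation vector about the world's x, y, z as a fraction of full scale, then the shift along the world's x, y, z as a fraction of full scale, then the closure, from -1 (fully open) to 1 (shut), so that 0 is half open. A call has 1 to 20 rows; each row is the pose to reach, as a shift and turn from the pose commanded when the call began; what a row does not reach only later rows make up. Full scale, the value 1, is 0.1 m for a shift and pi/2 rad for a turn. A row lasts 1/8 s, in which the tool goes at most 62.5 mm and 10.7 degrees, less where a joint would pass 70% of its speed; a pose out of reach is approached as far as the arm can. A call with a number of a shift or a turn outside -1 to 1 is refused whole. A call with a gripper value outside its range is refused whole. The fingers move at their own pace and stop on an object; "grip_force" is the grip in N (left out, the last holds). Time passes only in rows, so rows that repeat a pose let the fingers close. It gives the time, the measured TCP pose, the force and the opening at its end, in the units of the state.
- status.read_state(): the state, without advancing time (a new reading comes with each control period).
- read_camera(name): name is "scene" or "top"; returns (picture, depth): 400x640x3 uint8, red, green, blue; 400x640 float32, m along the optical axis (not along the pixel's ray), 0 where there is no reading.
- camera_info(name): a dict with "K" (3x3 intrinsics, pixels), "R" (3x3) and "t" (3): a world point X has camera coordinates R X + t. Camera axes: x right, y down, z forward; pixel columns grow to the right and rows downward; lengths in m; the calibration is good to about 2 mm. A picture is of the moment at which its call begins. camera_info takes no time and is no camera call.
- order.finish_job(): hands the job in, once; it reports no verdict.
The state is a dict: "time": time; "q": joint angles; "joint_vel": joint speeds; "joint_torque": joint torques, N m; "tool_pos": TCP position; "tcp_rot": TCP orientation; "wrist_force": force on the tool from outside, world axes, zero at the start; "torque": the same for the moment, N m; "width": opening from 0.0 (shut) to 1.0 (fully open).
Only numpy, scipy, OpenCV 4.12 (cv2) and the standard library are available. Lean on these libraries where they do the work, as an engineer would, in place of code of your own. Each camera call takes 0.05 s, during which the arm holds its last target. There are 200 camera calls.

## Working session

There is one attempt and no reset: what is moved stays moved. The work goes in short steps, Python scripts to look and compute and a tool call to move; the robot and the scene stay as the last step left them, time stands still between calls to the robot, and variables do not carry over. Pictures are saved under pics/ and viewed, about 12 in all and at most 16, crops included, and the job is handed in when it is done.

Besides the shell and the picture viewer there is one more tool, called after "Emit:" by a JSON object that holds its "name" and its "arguments". move_arm: Moves the arm, as the interface text tells. Its arguments: {"type":"object","properties":{"deltas":{"type":"array","items":{"type":"array"}},"grip_force":{"type":"number"}},"required":["deltas"]}

```bash
ls; mkdir -p pics; python3 - <<'E'
from workcell import status, read_camera, camera_info
import cv2,numpy as np
print(status.read_state())
for n in("scene","top"):
    p,d=read_camera(n); i=camera_info(n); print(n,i)
    cv2.imwrite(f"pics/{n}0.png",p[:,:,::-1]); np.savez(f"pics/{n}0.npz",p=p,d=d)
E
```

```text
pics
{'time': 0.0, 'q': array([ 1.13211320e+00,  2.64784747e-01,  1.60538682e+00,  2.41546624e-05,
        1.27371877e+00, -3.69256277e-02]), 'joint_vel': array([ 0.00038993, -0.00073905, -0.00100703, -0.00044293,  0.00133495,
        0.00051899]), 'joint_torque': array([ 1.82882254e-04, -5.15091920e+01, -3.67327166e+01,  2.57983438e-04,
        1.26621936e-02,  1.58840322e-05]), 'tool_pos': array([0.26364345, 0.62057449, 0.22993384]), 'tcp_rot': array([-0.62674157, -3.07786381,  0.00349845]), 'wrist_force': array([-0.31942631, -0.02608302, -0.08754267]), 'torque': array([-0.04847366, -0.02122041, -0.06706332]), 'width': 0.9994828678609702}
scene {'K': array([[438.43948192,   0.        , 328.8741221 ],
       [  0.        , 438.43948192, 193.91111129],
       [  0.        ,   0.        ,   1.        ]]), 'R': array([[-0.637896  ,  0.77007709,  0.00836469],
       [ 0.61574032,  0.51651406, -0.59504377],
       [-0.46255006, -0.37442557, -0.80364976]]), 't': array([ 0.3461814 , -0.28125324,  1.17918919])}
top {'K': array([[483.37474479,   0.        , 316.39470489],
       [  0.        , 483.37474479, 193.81732452],
       [  0.        ,   0.        ,   1.        ]]), 'R': array([[-0.01007056, -0.99994007,  0.00429484],
       [-0.98733373,  0.00926331, -0.15838652],
       [ 0.15833725, -0.00583549, -0.98736785]]), 't': array([0.00391797, 0.5339883 , 1.02761454])}
```

View pics/top0.png

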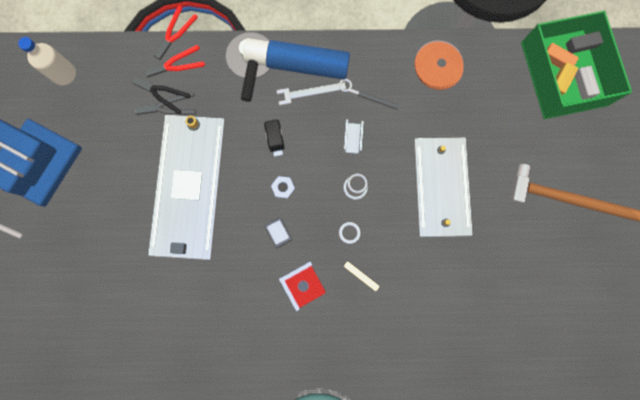

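View pics/scene0.png

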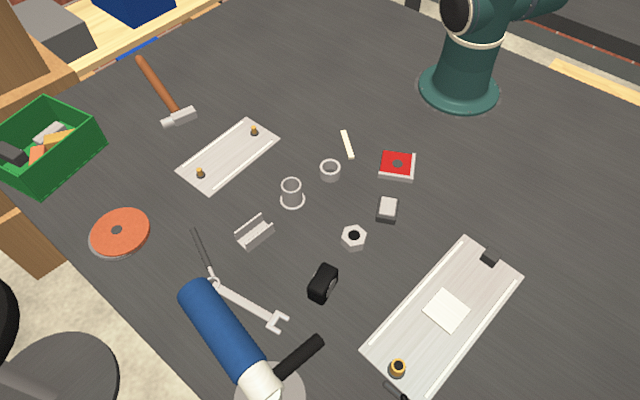

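The top view shows tape (275,135), saddle (353,137), boss (283,187), neck (356,186), dolly (277,232), coupling (349,232), the end panel at left (187,187, spigot at the far end, lug near) and the flat panel at right (444,187). Next I'll measure these from depth and rays.

```bash
cat > h.py <<'E'
import numpy as np,cv2
from workcell import status,read_camera,camera_info
def cloud(n,d):
    i=camera_info(n);K,R,t=i["K"],i["R"],i["t"]
    v,u=np.mgrid[:d.shape[0],:d.shape[1]]
    c=np.stack([(u-K[0,2])/K[0,0]*d,(v-K[1,2])/K[1,1]*d,d],-1)
    W=(c-t)@R; W[d<=0]=np.nan; return W
def rays(n,uv,z):
    i=camera_info(n);K,R,t=i["K"],i["R"],i["t"]
    r=np.c_[np.asarray(uv,float),np.ones(len(uv))]@np.linalg.inv(K).T@R; o=-R.T@t
    return o+r*((z-o[2])/r[:,2])[:,None]
def rect(P):
    (c,s,a)=cv2.minAreaRect((P[:,:2]*1000).astype(np.float32)); return np.round(c,1),np.round(s,1),round(a,1)
E
python3 - <<'E'
from h import *
z=np.load("pics/top0.npz");W=cloud("top",z["d"])
print("bench z",np.nanmedian(W[300:340,100:250,2]))
S=dict(tape=((275,130),.035,.06),saddle=((353,137),.02,.045),boss=((283,187),.016,.04),neck=((356,186),.04,.07),dolly=((277,232),.014,.04),coup=((349,232),.018,.045),spig=((191,122),.025,.05),lug=((178,248),.02,.05),stA=((441,149),.018,.04),stB=((447,222),.018,.04),square=((187,185),.0095,.02),endp=((187,187),.0035,.009),flat=((444,187),.0035,.009))
for k,((u,v),lo,hi) in S.items():
    r=95 if k=="endp" else 65 if k=="flat" else 24
    w=W[v-r:v+r,u-r:u+r].reshape(-1,3); P=w[(w[:,2]>lo)&(w[:,2]<hi)]
    print(k,len(P),"zmax %.4f"%np.percentile(P[:,2],95),*rect(P),"mean",np.round(P.mean(0)*1000,1))
E
```

```text
bench z -0.0008180610350780682
tape 451 zmax 0.0518 [673.2  94.2] [64.  36.2] 11.2 mean [671.6  93.7  47.8]
saddle 149 zmax 0.0339 [672.7 -87.5] [40.2 69.6] 84.7 mean [671.1 -87.6  30.2]
boss 367 zmax 0.0286 [554.1  74.7] [46.2 51.3] 52.7 mean [553.9  74.6  25.1]
neck 157 zmax 0.0572 [556.  -91.2] [42.3 42.5] 11.6 mean [556.  -90.6  52.3]
dolly 488 zmax 0.0298 [452.5  85.8] [57.9 41.8] 27.9 mean [451.8  85.3  24.6]
coup 190 zmax 0.0322 [449.7 -73.5] [45.3 47. ] 44.2 mean [449.8 -73.5  28.2]
spig 92 zmax 0.0379 [707.5 284.4] [22.1 21.7] 88.1 mean [707.4 283.8  34.4]
lug 164 zmax 0.0338 [419.6 307.2] [31.6 24.1] 84.2 mean [419.3 305.5  30.5]
stA 28 zmax 0.0288 [ 641.9 -291.6] [ 9.7 11.9] 44.1 mean [ 641.3 -290.8   25.8]
stB 26 zmax 0.0297 [ 471.7 -292.8] [ 9.9 10.6] 27.5 mean [ 471.4 -292.6   26. ]
square 613 zmax 0.0146 [567.3 292.8] [121.8  94.6] 11.1 mean [563.9 294.6  11.7]
endp 6425 zmax 0.0083 [567.4 301.3] [444.5 443.5] 0.0 mean [561.9 295.6   5.7]
flat 4027 zmax 0.0082 [ 560.2 -297. ] [300.8 298.7] 87.3 mean [ 554.3 -292.4    5.7]
```

Measured sizes match the given ones: spigot to lug 289 mm, studs 170 mm apart. Boss first: moving above it.

Emit:
{"name": "move_arm", "arguments": {"deltas": [[[0, 0, 0.03], [0.16, -0.3, -0.06], -1], [[0, 0, 0.06], [0.32, -0.6, -0.12], -1], [[0, 0, 0.085], [0.48, -0.91, -0.18], -1]], "grip_force": 60}}

```text
time: 0.48
tool_pos: [0.3121, 0.5291, 0.2124]
tcp_rot: [-0.417, -3.113, 0.002]
wrist_force: [0.8, 1.0, 0.4]
width: 0.999
```

Emit:
{"name": "move_arm", "arguments": {"deltas": [[[0, 0, 0.03], [0.16, -0.3, -0.06], -1], [[0, 0, 0.06], [0.32, -0.6, -0.12], -1], [[0, 0, 0.085], [0.48, -0.91, -0.18], -1]]}}

```text
time: 0.85
tool_pos: [0.3601, 0.438, 0.1946]
tcp_rot: [-0.209, -3.134, 0.001]
wrist_force: [-0.6, -0.5, -0.2]
width: 1.003
```

Emit:
{"name": "move_arm", "arguments": {"deltas": [[[0, 0, 0.03], [0.16, -0.3, -0.06], -1], [[0, 0, 0.06], [0.32, -0.6, -0.12], -1], [[0, 0, 0.085], [0.48, -0.91, -0.18], -1]]}}

```text
time: 1.23
tool_pos: [0.4081, 0.347, 0.1766]
tcp_rot: [0.0, -3.141, 0.001]
wrist_force: [-0.2, 0.7, -0.2]
width: 1.005
```

Emit:
{"name": "move_arm", "arguments": {"deltas": [[[0, 0, 0.03], [0.16, -0.3, -0.06], -1], [[0, 0, 0.06], [0.32, -0.6, -0.12], -1], [[0, 0, 0.085], [0.48, -0.91, -0.18], -1]]}}

```text
time: 1.6
tool_pos: [0.4561, 0.2561, 0.1587]
tcp_rot: [0.21, -3.134, 0.0]
wrist_force: [0.9, -0.2, 0.0]
width: 1.0
```

Emit:
{"name": "move_arm", "arguments": {"deltas": [[[0, 0, 0.03], [0.16, -0.3, -0.06], -1], [[0, 0, 0.06], [0.32, -0.6, -0.12], -1], [[0, 0, 0.085], [0.48, -0.91, -0.18], -1]]}}

```text
time: 1.98
tool_pos: [0.504, 0.1651, 0.1407]
tcp_rot: [0.418, -3.113, 0.0]
wrist_force: [0.0, 0.4, -0.0]
width: 1.002
```

Emit:
{"name": "move_arm", "arguments": {"deltas": [[[0, 0, 0.03], [0.16, -0.3, -0.06], -1], [[0, 0, 0.06], [0.32, -0.6, -0.12], -1], [[0, 0, 0.085], [0.5, -0.91, -0.18], -1], [[0, 0, 0.085], [0.5, -0.91, -0.18], -1], [[0, 0, 0.085], [0.5, -0.91, -0.18], -1]]}}

```text
time: 2.6
tool_pos: [0.5534, 0.0754, 0.1228]
tcp_rot: [0.621, -3.078, -0.001]
wrist_force: [-1.3, -0.2, -0.4]
width: 0.996
```

Emit:
{"name": "move_arm", "arguments": {"deltas": [[[0, 0, 0], [0, 0, -0.4], -1], [[0, 0, 0], [0, 0, -0.8], -1], [[0, 0, 0], [0, 0, -0.8], -1]]}}

```text
time: 2.98
tool_pos: [0.5498, 0.0759, 0.04]
tcp_rot: [0.623, -3.071, -0.002]
wrist_force: [-1.2, -1.4, -0.2]
width: 0.996
```

```bash
python3 - <<'E'
from h import *
a=read_camera("scene")[0][150:330,270:430]; b=read_camera("top")[0][110:290,200:360]
cv2.imwrite("pics/c1.png",cv2.resize(np.hstack([a,b]),None,fx=2.4,fy=2.4)[:,:,::-1])
E
```

```text
(no output)
```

View pics/c1.png

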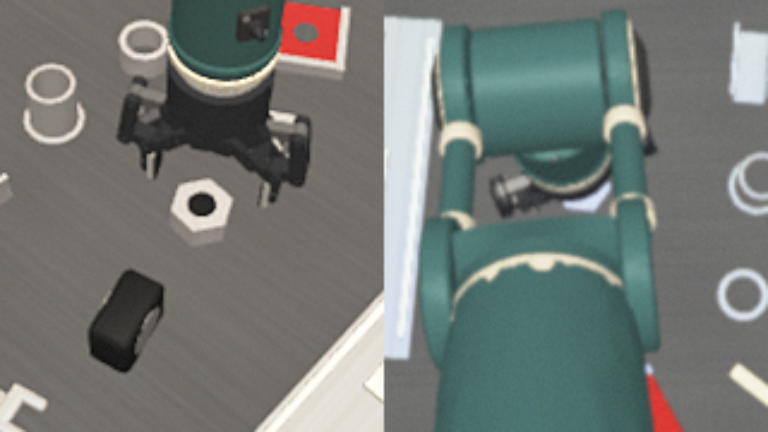

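The crop shows the open fingers on either side of the hex boss (boss about (203,207) in the crop), with the tape well clear. Descending and gripping.

Emit:
{"name": "move_arm", "arguments": {"deltas": [[[0, 0, 0], [0, 0, -0.18], -1], [[0, 0, 0], [0, 0, -0.37], -1], [[0, 0, 0], [0, 0, -0.37], -1], [[0, 0, 0], [0, 0, -0.37], 0.6], [[0, 0, 0], [0, 0, -0.37], 1], [[0, 0, 0], [0, 0, -0.37], 1], [[0, 0, 0], [0, 0, -0.37], 1], [[0, 0, 0], [0, 0, -0.37], 1], [[0, 0, 0], [0, 0, -0.37], 1], [[0, 0, 0], [0, 0, -0.37], 1]]}}

```text
time: 4.32
tool_pos: [0.555, 0.0753, 0.0073]
tcp_rot: [-0.623, 3.077, -0.001]
wrist_force: [-0.5, -0.5, 5.1]
width: 0.522
```

Emit:
{"name": "move_arm", "arguments": {"deltas": [[[0, 0, 0], [0, 0, 0.2], 1], [[0, 0, 0], [0, 0, 0.5], 1], [[0, 0, 0], [0, 0, 0.8], 1], [[0, 0, 0], [0, 0, 1], 1]]}}

```text
time: 4.82
tool_pos: [0.5533, 0.0752, 0.1065]
tcp_rot: [0.623, -3.078, -0.0]
wrist_force: [0.2, -0.2, -3.6]
width: 0.523
```

Emit:
{"name": "move_arm", "arguments": {"deltas": [[[0, 0, -0.03], [0.05, 0.2, 0], 1], [[0, 0, -0.08], [0.15, 0.5, 0], 1], [[0, 0, -0.15], [0.25, 0.9, 0], 1]]}}

```text
time: 5.2
tool_pos: [0.5778, 0.1652, 0.1048]
tcp_rot: [0.249, -3.129, 0.001]
wrist_force: [-0.8, -0.4, -2.6]
width: 0.521
```

Emit:
{"name": "move_arm", "arguments": {"deltas": [[[0, 0, -0.05], [0.2, 0.4, 0], 1], [[0, 0, -0.1], [0.35, 0.8, 0], 1], [[0, 0, -0.156], [0.5, 1, 0], 1]]}}

```text
time: 5.58
tool_pos: [0.6278, 0.2671, 0.1043]
tcp_rot: [-0.129, -3.136, 0.001]
wrist_force: [-0.2, -0.9, -4.1]
width: 0.523
```

Emit:
{"name": "move_arm", "arguments": {"deltas": [[[0, 0, 0], [0.05, 0.15, 0], 1], [[0, 0, 0], [0.07, 0.245, 0], 1], [[0, 0, 0], [0.07, 0.245, 0], 1], [[0, 0, 0], [0.07, 0.245, -0.3], 1], [[0, 0, 0], [0.07, 0.245, -0.6], 1], [[0, 0, 0], [0.07, 0.245, -0.8], 1], [[0, 0, 0], [0.07, 0.245, -0.8], 1]]}}

```text
time: 6.45
tool_pos: [0.6339, 0.2883, 0.0239]
tcp_rot: [-0.128, -3.134, 0.003]
wrist_force: [-0.2, 0.7, -2.8]
width: 0.521
```

```bash
python3 - <<'E'
from h import *
a=read_camera("scene")[0][200:400,330:560]
cv2.imwrite("pics/c2.png",cv2.resize(a,None,fx=2.5,fy=2.5)[:,:,::-1])
E
```

```text
(no output)
```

View pics/c2.png

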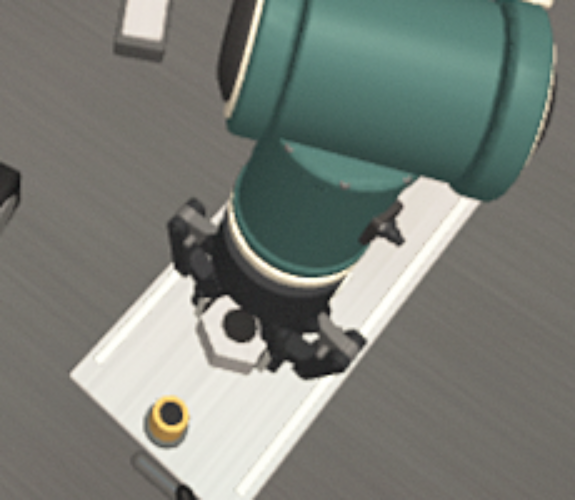

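Boss is held over its spot, between spigot and panel middle and on the centre line. Lowering, releasing, and going to the coupling.

Emit:
{"name": "move_arm", "arguments": {"deltas": [[[0, 0, 0], [0, 0, -0.07], 1], [[0, 0, 0], [0, 0, -0.14], 1], [[0, 0, 0], [0, 0, -0.14], 1], [[0, 0, 0], [0, 0, -0.14], 1], [[0, 0, 0], [0, 0, -0.14], -0.5], [[0, 0, 0], [0, 0, -0.14], -0.8], [[0, 0, 0], [0, 0, -0.14], -1], [[0, 0, 0], [0, 0, 0.2], -1], [[0, 0, 0], [0, 0, 0.5], -1], [[0, 0, 0], [0, 0, 0.86], -1], [[0, 0, 0], [0, 0, 0.86], -1]]}}

```text
time: 7.88
tool_pos: [0.6388, 0.2909, 0.1169]
tcp_rot: [0.127, 3.132, 0.005]
wrist_force: [0.7, 0.2, 0.3]
width: 1.0
```

Emit:
{"name": "move_arm", "arguments": {"deltas": [[[0, 0, 0], [-0.15, -0.3, 0], -1], [[0, 0, 0], [-0.31, -0.6, 0], -1], [[0, 0, 0], [-0.47, -0.91, 0], -1]]}}

```text
time: 8.25
tool_pos: [0.5875, 0.1977, 0.1107]
tcp_rot: [-0.127, -3.137, 0.001]
wrist_force: [0.1, -0.2, -0.0]
width: 1.002
```

Emit:
{"name": "move_arm", "arguments": {"deltas": [[[0, 0, 0], [-0.15, -0.3, 0], -1], [[0, 0, 0], [-0.31, -0.6, 0], -1], [[0, 0, 0], [-0.47, -0.91, 0], -1]]}}

```text
time: 8.62
tool_pos: [0.5405, 0.1067, 0.1109]
tcp_rot: [-0.127, -3.137, 0.001]
wrist_force: [0.9, -0.3, -0.2]
width: 1.001
```

Emit:
{"name": "move_arm", "arguments": {"deltas": [[[0, 0, 0], [-0.15, -0.3, 0], -1], [[0, 0, 0], [-0.31, -0.6, 0], -1], [[0, 0, 0], [-0.47, -0.91, 0], -1]]}}

```text
time: 9.0
tool_pos: [0.4935, 0.0159, 0.1111]
tcp_rot: [-0.127, -3.137, 0.0]
wrist_force: [-0.1, 0.1, -0.3]
width: 1.0
```

Emit:
{"name": "move_arm", "arguments": {"deltas": [[[0, 0, 0], [-0.15, -0.3, 0], -1], [[0, 0, 0], [-0.31, -0.6, 0], -1], [[0, 0, 0], [-0.46, -0.9, 0], -1], [[0, 0, 0], [-0.46, -0.9, 0], -1]]}}

```text
time: 9.5
tool_pos: [0.4472, -0.0744, 0.1111]
tcp_rot: [-0.132, -3.137, -0.0]
wrist_force: [1.3, -0.4, 0.3]
width: 1.004
```

```bash
python3 - <<'E'
from h import *
p,d=read_camera("top");W=cloud("top",d);w=W[70:280,130:240].reshape(-1,3)
for k,lo,hi,x,y in(("boss",.024,.045,.636,.29),("spig",.03,.05,.707,.284)):
    P=w[(w[:,2]>lo)&(w[:,2]<hi)&(np.hypot(w[:,0]-x,w[:,1]-y)<.035)]
    print(k,len(P),rect(P) if len(P)>5 else'',P.mean(0))
E
```

```text
boss 369 (array([636.5, 290.2]), array([46.8, 49.5]), 82.3) [0.63557217 0.28985726 0.03093278]
spig 83 (array([707.3, 283.9]), array([21.4, 22.2]), 2.6) [0.70754731 0.2839028  0.03539531]
```

Boss is down at (636,290), on target. Now the coupling.

Emit:
{"name": "move_arm", "arguments": {"deltas": [[[0, 0, 0], [0, 0, -0.4], -1], [[0, 0, 0], [0, 0, -0.8], -1], [[0, 0, 0], [0, 0, -0.8], -1]]}}

```text
time: 9.93
tool_pos: [0.4456, -0.0716, 0.029]
tcp_rot: [-0.126, -3.131, -0.003]
wrist_force: [-0.3, 0.6, -0.1]
width: 1.001
```

Emit:
{"name": "move_arm", "arguments": {"deltas": [[[0, 0, 0], [0, 0, -0.14], -1], [[0, 0, 0], [0, 0, -0.26], -1], [[0, 0, 0], [0, 0, -0.26], -1], [[0, 0, 0], [0, 0, -0.26], 0.6], [[0, 0, 0], [0, 0, -0.26], 1], [[0, 0, 0], [0, 0, -0.26], 1], [[0, 0, 0], [0, 0, -0.26], 1], [[0, 0, 0], [0, 0, -0.26], 1], [[0, 0, 0], [0, 0, -0.26], 1]]}}

```text
time: 11.05
tool_pos: [0.4496, -0.0736, 0.0074]
tcp_rot: [0.128, 3.138, -0.001]
wrist_force: [-2.7, -0.0, 5.4]
width: 0.543
```

Emit:
{"name": "move_arm", "arguments": {"deltas": [[[0, 0, 0], [0, 0, 0.2], 1], [[0, 0, 0], [0, 0, 0.5], 1], [[0, 0, 0], [0, 0, 0.8], 1], [[0, 0, 0], [0, 0, 1], 1]]}}

```text
time: 11.55
tool_pos: [0.4494, -0.0734, 0.1078]
tcp_rot: [0.128, 3.137, -0.0]
wrist_force: [-0.6, 0.3, -2.4]
width: 0.542
```

Emit:
{"name": "move_arm", "arguments": {"deltas": [[[0, 0, 0], [0.03, 0.2, 0], 1], [[0, 0, 0], [0.05, 0.5, 0], 1], [[0, 0, 0], [0.1, 0.9, 0], 1]]}}

```text
time: 11.92
tool_pos: [0.4587, 0.0171, 0.1064]
tcp_rot: [0.131, 3.139, -0.0]
wrist_force: [-0.2, 0.0, -2.3]
width: 0.543
```

Emit:
{"name": "move_arm", "arguments": {"deltas": [[[0, 0, 0], [0.03, 0.35, 0], 1], [[0, 0, 0], [0.07, 0.7, 0], 1], [[0, 0, 0], [0.11, 1, 0], 1]]}}

```text
time: 12.3
tool_pos: [0.4696, 0.1179, 0.1062]
tcp_rot: [-0.127, -3.139, 0.0]
wrist_force: [0.8, 0.5, -1.5]
width: 0.542
```

Emit:
{"name": "move_arm", "arguments": {"deltas": [[[0, 0, 0], [0.03, 0.35, 0], 1], [[0, 0, 0], [0.07, 0.7, 0], 1], [[0, 0, 0], [0.11, 1, 0], 1]]}}

```text
time: 12.68
tool_pos: [0.4807, 0.2179, 0.1061]
tcp_rot: [-0.127, -3.139, 0.0]
wrist_force: [0.9, -1.1, -1.8]
width: 0.545
```

Emit:
{"name": "move_arm", "arguments": {"deltas": [[[0, 0, 0], [0.03, 0.3, 0], 1], [[0, 0, 0], [0.07, 0.6, 0], 1], [[0, 0, 0], [0.1, 0.845, 0], 1], [[0, 0, 0], [0.1, 0.845, 0], 1], [[0, 0, 0], [0.1, 0.845, -0.3], 1], [[0, 0, 0], [0.1, 0.845, -0.6], 1], [[0, 0, 0], [0.1, 0.845, -0.8], 1], [[0, 0, 0], [0.1, 0.845, -0.8], 1]]}}

```text
time: 13.68
tool_pos: [0.4893, 0.2998, 0.0243]
tcp_rot: [-0.128, -3.135, 0.004]
wrist_force: [-0.7, 0.3, -1.9]
width: 0.546
```

```bash
python3 - <<'E'
from h import *
a=read_camera("scene")[0][200:400,340:580]
cv2.imwrite("pics/c3.png",cv2.resize(a,None,fx=2,fy=2)[:,:,::-1])
E
```

```text
(no output)
```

View pics/c3.png

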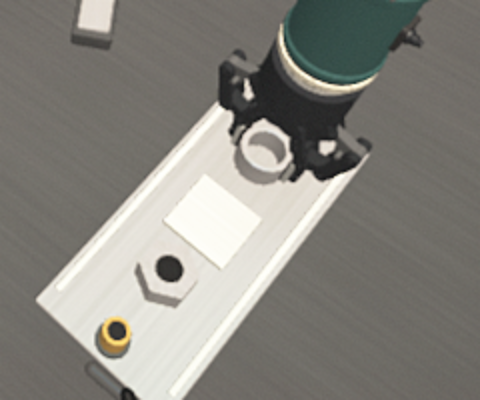

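Boss sits on the panel, and the coupling is held on the line between raised square and lug. Release, then on to the neck.

Emit:
{"name": "move_arm", "arguments": {"deltas": [[[0, 0, 0], [0, 0, -0.07], 1], [[0, 0, 0], [0, 0, -0.14], 1], [[0, 0, 0], [0, 0, -0.14], 1], [[0, 0, 0], [0, 0, -0.14], 1], [[0, 0, 0], [0, 0, -0.14], -0.5], [[0, 0, 0], [0, 0, -0.14], -0.8], [[0, 0, 0], [0, 0, -0.14], -1], [[0, 0, 0], [0, 0, 0.2], -1], [[0, 0, 0], [0, 0, 0.5], -1], [[0, 0, 0], [0, 0, 0.9], -1], [[0, 0, 0], [0, 0, 0.9], -1]]}}

```text
time: 15.1
tool_pos: [0.4938, 0.3028, 0.1204]
tcp_rot: [0.127, 3.132, 0.006]
wrist_force: [1.4, 0.7, -0.0]
width: 0.997
```

Emit:
{"name": "move_arm", "arguments": {"deltas": [[[0, 0, 0], [0.05, -0.3, 0], -1], [[0, 0, 0], [0.1, -0.6, 0], -1], [[0, 0, 0], [0.16, -1, 0], -1]]}}

```text
time: 15.48
tool_pos: [0.5061, 0.2005, 0.1149]
tcp_rot: [-0.126, -3.137, 0.001]
wrist_force: [1.4, -0.5, -0.6]
width: 0.999
```

Emit:
{"name": "move_arm", "arguments": {"deltas": [[[0, 0, 0], [0.05, -0.3, 0], -1], [[0, 0, 0], [0.1, -0.6, 0], -1], [[0, 0, 0], [0.16, -1, 0], -1]]}}

```text
time: 15.85
tool_pos: [0.5221, 0.1004, 0.1149]
tcp_rot: [-0.126, -3.137, 0.0]
wrist_force: [0.5, -0.5, -0.2]
width: 0.999
```

Emit:
{"name": "move_arm", "arguments": {"deltas": [[[0, 0, 0], [0.05, -0.3, 0], -1], [[0, 0, 0], [0.1, -0.6, 0], -1], [[0, 0, 0], [0.16, -1, 0], -1]]}}

```text
time: 16.23
tool_pos: [0.538, 0.0006, 0.1148]
tcp_rot: [-0.127, -3.137, -0.0]
wrist_force: [0.1, 0.3, -0.5]
width: 1.002
```

Emit:
{"name": "move_arm", "arguments": {"deltas": [[[0, 0, 0], [0.05, -0.3, 0], -1], [[0, 0, 0], [0.1, -0.6, 0], -1], [[0, 0, 0], [0.17, -0.92, 0], -1], [[0, 0, 0], [0.17, -0.92, 0], -1], [[0, 0, 0], [0.17, -0.92, 0], -1]]}}

```text
time: 16.85
tool_pos: [0.555, -0.0903, 0.1151]
tcp_rot: [-0.129, -3.137, -0.001]
wrist_force: [0.4, 1.1, -0.3]
width: 1.0
```

```bash
python3 - <<'E'
from h import *
p,d=read_camera("top");W=cloud("top",d);w=W[70:280,130:240].reshape(-1,3)
for k,lo,hi,x,y in(("boss",.024,.045,.636,.29),("coup",.024,.045,.491,.301),("lug",.026,.045,.419,.307)):
    P=w[(w[:,2]>lo)&(w[:,2]<hi)&(np.hypot(w[:,0]-x,w[:,1]-y)<.035)]
    print(k,len(P),rect(P) if len(P)>5 else'',P.mean(0))
E
```

```text
boss 368 (array([635.2, 289.6]), array([46.6, 50.2]), 88.7) [0.63561541 0.28988708 0.03104979]
coup 224 (array([491.4, 301.5]), array([45.9, 47.4]), 34.5) [0.49182704 0.30119738 0.03379051]
lug 154 (array([419.6, 306.6]), array([29.4, 23.8]), 85.5) [0.41959211 0.30638029 0.03096799]
```

Emit:
{"name": "move_arm", "arguments": {"deltas": [[[0, 0, 0], [0, 0, -0.35], -1], [[0, 0, 0], [0, 0, -0.7], -1], [[0, 0, 0], [0, 0, -0.94], -1], [[0, 0, 0], [0, 0, -0.94], -1], [[0, 0, 0], [0, 0, -0.94], 0.6], [[0, 0, 0], [0, 0, -0.94], 1], [[0, 0, 0], [0, 0, -0.94], 1], [[0, 0, 0], [0, 0, -0.94], 1], [[0, 0, 0], [0, 0, -0.94], 1], [[0, 0, 0], [0, 0, -0.94], 1]]}}

```text
time: 18.15
tool_pos: [0.5575, -0.091, 0.0243]
tcp_rot: [0.128, 3.136, -0.001]
wrist_force: [-2.2, 1.4, 6.6]
width: 0.501
```

Emit:
{"name": "move_arm", "arguments": {"deltas": [[[0, 0, 0], [0, 0, 0.2], 1], [[0, 0, 0], [0, 0, 0.5], 1], [[0, 0, 0], [0, 0, 0.8], 1], [[0, 0, 0], [0, 0, 1], 1]]}}

```text
time: 18.65
tool_pos: [0.5564, -0.0909, 0.124]
tcp_rot: [0.128, 3.137, -0.0]
wrist_force: [-1.1, 0.2, -2.6]
width: 0.502
```

Emit:
{"name": "move_arm", "arguments": {"deltas": [[[0, 0, 0], [0, 0.2, 0], 1], [[0, 0, 0], [0.01, 0.5, 0], 1], [[0, 0, 0], [0.02, 0.9, 0], 1]]}}

```text
time: 19.02
tool_pos: [0.5567, 0.0006, 0.1209]
tcp_rot: [-0.13, -3.137, -0.001]
wrist_force: [0.9, 0.8, -2.4]
width: 0.499
```

Emit:
{"name": "move_arm", "arguments": {"deltas": [[[0, 0, 0], [0, 0.35, 0], 1], [[0, 0, 0], [0.01, 0.7, 0], 1], [[0, 0, 0], [0.02, 1, 0], 1]]}}

```text
time: 19.4
tool_pos: [0.5583, 0.1015, 0.1207]
tcp_rot: [-0.126, -3.136, -0.0]
wrist_force: [0.5, -1.0, -2.5]
width: 0.504
```

Emit:
{"name": "move_arm", "arguments": {"deltas": [[[0, 0, 0], [0, 0.35, 0], 1], [[0, 0, 0], [0.01, 0.7, 0], 1], [[0, 0, 0], [0.02, 1, 0], 1]]}}

```text
time: 19.77
tool_pos: [0.5601, 0.2013, 0.1206]
tcp_rot: [-0.126, -3.136, 0.001]
wrist_force: [0.6, -0.7, -2.4]
width: 0.502
```

Emit:
{"name": "move_arm", "arguments": {"deltas": [[[0, 0, 0], [0, 0.35, 0], 1], [[0, 0, 0], [0.01, 0.7, 0], 1], [[0, 0, 0], [0.015, 0.965, 0], 1], [[0, 0, 0], [0.015, 0.965, 0], 1], [[0, 0, 0], [0.015, 0.965, -0.3], 1], [[0, 0, 0], [0.015, 0.965, -0.6], 1], [[0, 0, 0], [0.015, 0.965, -0.75], 1], [[0, 0, 0], [0.015, 0.965, -0.75], 1]]}}

```text
time: 20.78
tool_pos: [0.5617, 0.2947, 0.0453]
tcp_rot: [-0.128, -3.135, 0.003]
wrist_force: [-0.9, 0.6, -2.5]
width: 0.505
```

```bash
python3 - <<'E'
from h import *
a=read_camera("scene")[0][200:400,340:580]
cv2.imwrite("pics/c4.png",cv2.resize(a,None,fx=2.4,fy=2.4)[:,:,::-1])
E
```

```text
(no output)
```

View pics/c4.png

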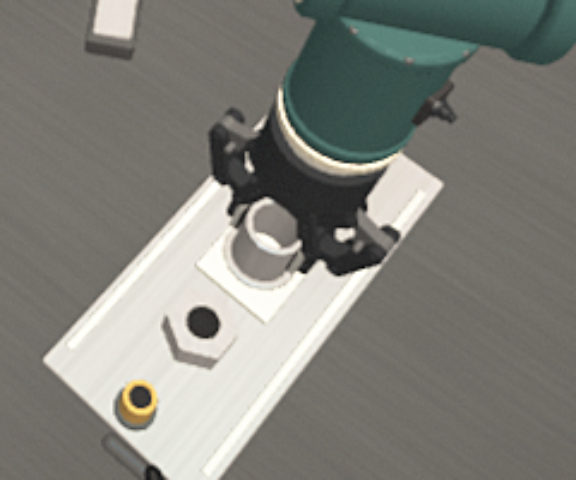

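Neck hangs upright just above the raised square, between boss and coupling. Lowering and releasing, then to the dolly with the jaws turned.

Emit:
{"name": "move_arm", "arguments": {"deltas": [[[0, 0, 0], [0, 0, -0.07], 1], [[0, 0, 0], [0, 0, -0.13], 1], [[0, 0, 0], [0, 0, -0.13], 1], [[0, 0, 0], [0, 0, -0.13], 1], [[0, 0, 0], [0, 0, -0.13], -0.4], [[0, 0, 0], [0, 0, -0.13], -0.7], [[0, 0, 0], [0, 0, -0.13], -1], [[0, 0, 0], [0, 0, 0.2], -1], [[0, 0, 0], [0, 0, 0.5], -1], [[0, 0, 0], [0, 0, 0.83], -1], [[0, 0, 0], [0, 0, 0.83], -1]]}}

```text
time: 22.2
tool_pos: [0.566, 0.2969, 0.134]
tcp_rot: [0.128, 3.133, 0.005]
wrist_force: [-0.1, 0.7, 0.7]
width: 1.003
```

Emit:
{"name": "move_arm", "arguments": {"deltas": [[[0, 0, 0.06], [-0.18, -0.35, 0], -1], [[0, 0, 0.12], [-0.37, -0.7, 0], -1]]}}

```text
time: 22.45
tool_pos: [0.5253, 0.2249, 0.1287]
tcp_rot: [0.175, -3.135, 0.001]
wrist_force: [0.8, 0.1, -0.3]
width: 0.999
```

Emit:
{"name": "move_arm", "arguments": {"deltas": [[[0, 0, 0.06], [-0.18, -0.35, 0], -1], [[0, 0, 0.12], [-0.37, -0.7, 0], -1]]}}

```text
time: 22.7
tool_pos: [0.488, 0.1545, 0.1288]
tcp_rot: [0.468, -3.105, 0.001]
wrist_force: [0.1, -0.3, -0.2]
width: 1.002
```

Emit:
{"name": "move_arm", "arguments": {"deltas": [[[0, 0, 0.06], [-0.18, -0.35, 0], -1], [[0, 0, 0.12], [-0.37, -0.7, 0], -1], [[0, 0, 0.12], [-0.37, -0.7, 0], -1], [[0, 0, 0.12], [-0.37, -0.7, 0], -1]]}}

```text
time: 23.2
tool_pos: [0.4525, 0.0859, 0.1297]
tcp_rot: [0.751, -3.05, -0.001]
wrist_force: [0.2, -0.6, 0.0]
width: 0.998
```

```bash
python3 - <<'E'
from h import *
p,d=read_camera("top");W=cloud("top",d);w=W[70:280,130:240].reshape(-1,3)
for k,lo,hi,x,y in(("boss",.024,.045,.636,.29),("coup",.024,.045,.491,.301),("neck",.058,.08,.5635,.2955)):
    P=w[(w[:,2]>lo)&(w[:,2]<hi)&(np.hypot(w[:,0]-x,w[:,1]-y)<.035)]
    print(k,len(P),rect(P) if len(P)>5 else'',P.mean(0), P[:,2].max())
E
```

```text
boss 366 (array([635.7, 290.3]), array([47.5, 49.9]), 18.4) [0.63573202 0.28973792 0.03109169] 0.03626721268186112
coup 223 (array([491.7, 301.4]), array([46.8, 46.6]), 35.7) [0.49149289 0.30130077 0.03359342] 0.04233932552304955
neck 163 (array([563.1, 295.5]), array([42.2, 42.5]), 3.8) [0.56346711 0.29576706 0.06498384] 0.07017141168372416
```

Neck stands at (563,296) with its top at about 67 mm. Now the dolly.

Emit:
{"name": "move_arm", "arguments": {"deltas": [[[0, 0, 0], [0, 0, -0.4], -1], [[0, 0, 0], [0, 0, -0.8], -1], [[0, 0, 0], [0, 0, -1], -1]], "grip_force": 80}}

```text
time: 23.62
tool_pos: [0.4514, 0.0865, 0.0279]
tcp_rot: [0.754, -3.047, -0.001]
wrist_force: [0.3, -0.1, 0.2]
width: 0.999
```

Emit:
{"name": "move_arm", "arguments": {"deltas": [[[0, 0, 0], [0, 0, -0.14], -1], [[0, 0, 0], [0, 0, -0.26], -1], [[0, 0, 0], [0, 0, -0.26], -1], [[0, 0, 0], [0, 0, -0.26], 0.6], [[0, 0, 0], [0, 0, -0.26], 1], [[0, 0, 0], [0, 0, -0.26], 1], [[0, 0, 0], [0, 0, -0.26], 1], [[0, 0, 0], [0, 0, -0.26], 1], [[0, 0, 0], [0, 0, -0.26], 1]]}}

```text
time: 24.75
tool_pos: [0.4537, 0.0857, 0.0055]
tcp_rot: [-0.753, 3.048, -0.001]
wrist_force: [-0.6, -0.1, 5.6]
width: 0.469
```

Emit:
{"name": "move_arm", "arguments": {"deltas": [[[0, 0, 0], [0, 0, 0.2], 1], [[0, 0, 0], [0, 0, 0.5], 1], [[0, 0, 0], [0, 0, 0.8], 1], [[0, 0, 0], [0, 0, 1], 1], [[0, 0, 0], [0, 0, 1], 1]]}}

```text
time: 25.38
tool_pos: [0.4535, 0.0858, 0.1055]
tcp_rot: [-0.752, 3.047, -0.0]
wrist_force: [-0.7, -0.2, -4.0]
width: 0.465
```

```bash
python3 - <<'E'
from h import *
a=read_camera("scene")[0][110:300,300:500]
cv2.imwrite("pics/c5.png",cv2.resize(a,None,fx=2.4,fy=2.4)[:,:,::-1])
E
```

```text
(no output)
```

View pics/c5.png

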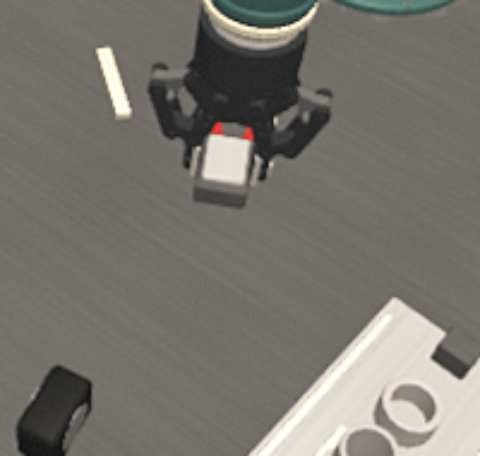

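Dolly is held level and clear of everything. Carrying it to the neck.

Emit:
{"name": "move_arm", "arguments": {"deltas": [[[0, 0, -0.04], [0.1, 0.2, 0.25], 1], [[0, 0, -0.08], [0.25, 0.45, 0.5], 1], [[0, 0, -0.12], [0.37, 0.7, 0.5], 1]]}}

```text
time: 25.8
tool_pos: [0.4907, 0.1565, 0.1548]
tcp_rot: [-0.458, 3.106, 0.0]
wrist_force: [-0.4, 0.1, -4.3]
width: 0.465
```

Emit:
{"name": "move_arm", "arguments": {"deltas": [[[0, 0, -0.04], [0.12, 0.23, 0], 1], [[0, 0, -0.08], [0.25, 0.47, 0], 1], [[0, 0, -0.12], [0.37, 0.7, 0], 1]]}}

```text
time: 26.18
tool_pos: [0.5253, 0.226, 0.1515]
tcp_rot: [0.165, -3.133, 0.002]
wrist_force: [0.7, 0.1, -3.7]
width: 0.47
```

Emit:
{"name": "move_arm", "arguments": {"deltas": [[[0, 0, -0.04], [0.12, 0.25, 0], 1], [[0, 0, -0.08], [0.25, 0.5, 0], 1], [[0, 0, -0.12], [0.37, 0.7, 0], 1], [[0, 0, -0.12], [0.37, 0.7, 0], 1], [[0, 0, -0.12], [0.37, 0.7, -0.25], 1], [[0, 0, -0.12], [0.37, 0.7, -0.5], 1], [[0, 0, -0.12], [0.37, 0.7, -0.7], 1], [[0, 0, -0.12], [0.37, 0.7, -0.7], 1], [[0, 0, -0.12], [0.37, 0.7, -0.7], 1]]}}

```text
time: 27.3
tool_pos: [0.5639, 0.2957, 0.0847]
tcp_rot: [0.128, 3.138, 0.0]
wrist_force: [0.3, 0.3, -4.2]
width: 0.473
```

```bash
python3 - <<'E'
from h import *
a=read_camera("scene")[0][200:400,340:580]
cv2.imwrite("pics/c6.png",cv2.resize(a,None,fx=2.4,fy=2.4)[:,:,::-1])
E
```

```text
(no output)
```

View pics/c6.png

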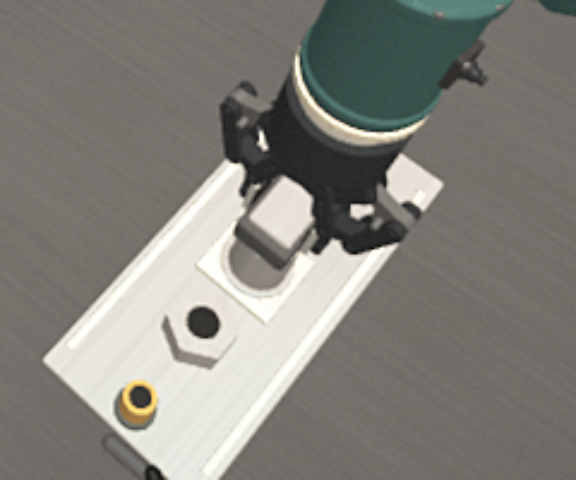

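Dolly is level above the neck and lined up with it. Lowering gently.

Emit:
{"name": "move_arm", "arguments": {"deltas": [[[0, 0, 0], [0, 0, -0.06], 1], [[0, 0, 0], [0, 0, -0.1], 1], [[0, 0, 0], [0, 0, -0.12], 1], [[0, 0, 0], [0, 0, -0.13], 1], [[0, 0, 0], [0, 0, -0.13], 1]]}}

```text
time: 27.98
tool_pos: [0.5634, 0.2957, 0.0726]
tcp_rot: [-0.128, -3.139, 0.0]
wrist_force: [-5.5, -2.9, 5.6]
width: 0.467
```

Emit:
{"name": "move_arm", "arguments": {"deltas": [[[0, 0, 0], [0, 0, 0], 0.1], [[0, 0, 0], [0, 0, 0], -0.3], [[0, 0, 0], [0, 0, 0], -0.7], [[0, 0, 0], [0, 0, 0], -1], [[0, 0, 0], [0, 0, 0.2], -1], [[0, 0, 0], [0, 0, 0.5], -1], [[0, 0, 0], [0, 0, 0.9], -1], [[0, 0, 0], [0, 0, 0.9], -1]]}}

```text
time: 28.98
tool_pos: [0.5669, 0.2974, 0.1678]
tcp_rot: [0.127, 3.13, 0.008]
wrist_force: [0.2, 0.5, 0.5]
width: 0.999
```

Emit:
{"name": "move_arm", "arguments": {"deltas": [[[0, 0, 0], [0.1, -0.3, 0], -1], [[0, 0, 0], [0.2, -0.6, 0], -1], [[0, 0, 0], [0.27, -0.95, 0], -1]]}}

```text
time: 29.35
tool_pos: [0.5906, 0.2001, 0.1615]
tcp_rot: [0.127, 3.139, 0.0]
wrist_force: [-0.5, -0.4, 0.3]
width: 1.001
```

Emit:
{"name": "move_arm", "arguments": {"deltas": [[[0, 0, 0], [0.1, -0.3, 0], -1], [[0, 0, 0], [0.2, -0.6, 0], -1], [[0, 0, 0], [0.27, -0.96, 0], -1]]}}

```text
time: 29.72
tool_pos: [0.6177, 0.1039, 0.1615]
tcp_rot: [0.127, 3.139, 0.0]
wrist_force: [0.5, -0.5, -0.6]
width: 1.001
```

Emit:
{"name": "move_arm", "arguments": {"deltas": [[[0, 0, 0], [0.1, -0.3, 0], -1], [[0, 0, 0], [0.2, -0.6, 0], -1], [[0, 0, 0], [0.27, -0.96, 0], -1]]}}

```text
time: 30.1
tool_pos: [0.6447, 0.0079, 0.1614]
tcp_rot: [-0.127, -3.139, -0.0]
wrist_force: [-0.0, -1.2, 0.5]
width: 1.001
```

Emit:
{"name": "move_arm", "arguments": {"deltas": [[[0, 0, 0], [0.1, -0.3, 0], -1], [[0, 0, 0], [0.2, -0.6, 0], -1], [[0, 0, 0], [0.28, -0.96, 0], -1], [[0, 0, 0], [0.28, -0.96, 0], -1], [[0, 0, 0], [0.28, -0.96, 0], -1]]}}

```text
time: 30.72
tool_pos: [0.6721, -0.087, 0.1611]
tcp_rot: [-0.129, -3.138, -0.001]
wrist_force: [0.9, 0.2, 0.0]
width: 0.999
```

```bash
python3 - <<'E'
from h import *
p,d=read_camera("top");W=cloud("top",d);w=W[70:280,130:240].reshape(-1,3)
for k,lo,hi,x,y in(("boss",.024,.045,.636,.29),("coup",.024,.045,.491,.301),("dolly",.08,.11,.5635,.2955)):
    P=w[(w[:,2]>lo)&(w[:,2]<hi)&(np.hypot(w[:,0]-x,w[:,1]-y)<.045)]
    print(k,len(P),rect(P) if len(P)>5 else'',P.mean(0), P[:,2].max())
s=read_camera("scene")[0]
cv2.imwrite("pics/c7.png",np.hstack([s[180:400,180:580]])[:,:,::-1])
E
```

```text
boss 366 (array([635.4, 290.3]), array([47.2, 50.9]), 85.6) [0.6356702  0.28991307 0.0308953 ] 0.03843693502526916
coup 227 (array([491.8, 301.5]), array([46.6, 46.8]), 31.2) [0.49193449 0.3012981  0.03343421] 0.040424337642716864
dolly 546 (array([562.6, 295.5]), array([42.3, 58.8]), 85.1) [0.56102249 0.2938751  0.09117837] 0.09809830233221373
```

View pics/c7.png

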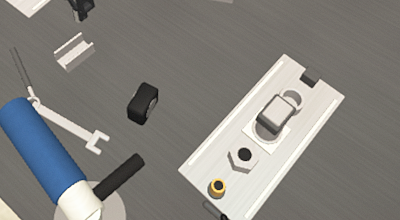

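Dolly rests level on the neck at (563,295.5), top about 95 mm, with boss and coupling undisturbed. Now the saddle.

Emit:
{"name": "move_arm", "arguments": {"deltas": [[[0, 0, -0.01], [0, 0, -0.4], -1], [[0, 0, -0.01], [0, 0, -0.8], -1], [[0, 0, -0.01], [0, 0, -1], -1]], "grip_force": 50}}

```text
time: 31.2
tool_pos: [0.6705, -0.0858, 0.0586]
tcp_rot: [-0.15, -3.134, -0.001]
wrist_force: [-0.4, 0.5, 0.5]
width: 0.999
```

Emit:
{"name": "move_arm", "arguments": {"deltas": [[[0, 0, 0], [0, 0, -0.25], -1], [[0, 0, 0], [0, 0, -0.45], -1], [[0, 0, 0], [0, 0, -0.55], -1], [[0, 0, 0], [0, 0, -0.55], -1], [[0, 0, 0], [0, 0, -0.55], 0.6], [[0, 0, 0], [0, 0, -0.55], 1], [[0, 0, 0], [0, 0, -0.55], 1], [[0, 0, 0], [0, 0, -0.55], 1], [[0, 0, 0], [0, 0, -0.55], 1], [[0, 0, 0], [0, 0, -0.55], 1]]}}

```text
time: 32.45
tool_pos: [0.6735, -0.0875, 0.0076]
tcp_rot: [0.152, 3.136, -0.0]
wrist_force: [-0.8, -0.7, 5.8]
width: 0.458
```

Emit:
{"name": "move_arm", "arguments": {"deltas": [[[0, 0, 0], [0, 0, 0.2], 1], [[0, 0, 0], [0, 0, 0.5], 1], [[0, 0, 0], [0, 0, 0.8], 1], [[0, 0, 0], [0, 0, 1], 1], [[0, 0, 0], [0, 0, 1], 1]]}}

```text
time: 33.08
tool_pos: [0.6739, -0.0875, 0.1088]
tcp_rot: [0.152, 3.134, -0.001]
wrist_force: [-0.2, -0.4, -1.8]
width: 0.455
```

Emit:
{"name": "move_arm", "arguments": {"deltas": [[[0, 0, 0], [-0.1, -0.2, 0], 1], [[0, 0, 0.01], [-0.25, -0.45, 0], 1], [[0, 0, 0.022], [-0.38, -0.68, 0], 1]]}}

```text
time: 33.45
tool_pos: [0.6319, -0.1564, 0.104]
tcp_rot: [-0.097, -3.136, -0.001]
wrist_force: [-0.3, -0.7, -1.5]
width: 0.459
```

Emit:
{"name": "move_arm", "arguments": {"deltas": [[[0, 0, 0], [-0.13, -0.23, 0], 1], [[0, 0, 0.01], [-0.26, -0.46, 0], 1], [[0, 0, 0.022], [-0.39, -0.68, 0], 1]]}}

```text
time: 33.83
tool_pos: [0.5928, -0.2244, 0.1041]
tcp_rot: [-0.044, -3.137, -0.002]
wrist_force: [-0.1, -0.0, -1.4]
width: 0.46
```

Emit:
{"name": "move_arm", "arguments": {"deltas": [[[0, 0, 0], [-0.13, -0.23, 0], 1], [[0, 0, 0.01], [-0.26, -0.46, 0], 1], [[0, 0, 0.022], [-0.39, -0.685, 0], 1], [[0, 0, 0.022], [-0.39, -0.685, 0], 1], [[0, 0, 0.022], [-0.39, -0.685, -0.3], 1], [[0, 0, 0.022], [-0.39, -0.685, -0.6], 1], [[0, 0, 0.022], [-0.39, -0.685, -0.75], 1], [[0, 0, 0.022], [-0.39, -0.685, -0.75], 1], [[0, 0, 0.022], [-0.39, -0.685, -0.75], 1]]}}

```text
time: 34.95
tool_pos: [0.5573, -0.2921, 0.0322]
tcp_rot: [-0.011, 3.14, -0.001]
wrist_force: [1.3, -0.3, -1.7]
width: 0.456
```

```bash
python3 - <<'E'
from h import *
a=read_camera("scene")[0][80:240,130:330]
cv2.imwrite("pics/c8.png",cv2.resize(a,None,fx=2.4,fy=2.4)[:,:,::-1])
E
```

```text
(no output)
```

View pics/c8.png

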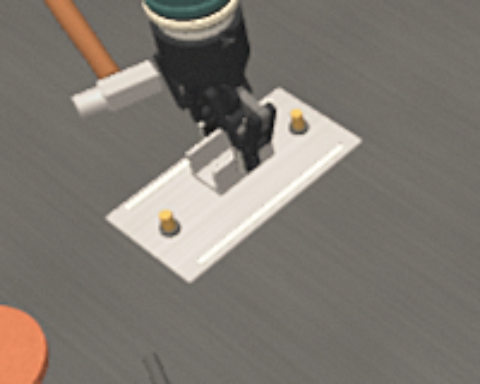

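Saddle hangs open side up between the studs, along their line. Lowering, releasing and backing off for the final check.

Emit:
{"name": "move_arm", "arguments": {"deltas": [[[0, 0, 0], [0, 0, -0.1], 1], [[0, 0, 0], [0, 0, -0.17], 1], [[0, 0, 0], [0, 0, -0.19], 1], [[0, 0, 0], [0, 0, -0.19], 1], [[0, 0, 0], [0, 0, -0.19], -0.2], [[0, 0, 0], [0, 0, -0.19], -0.6], [[0, 0, 0], [0, 0, -0.19], -1], [[0, 0, 0], [0, 0, 0.2], -1], [[0, 0, 0], [0, 0, 0.5], -1], [[0, 0, 0], [0, 0, 0.9], -1], [[0, 0, 0], [0, 0, 0.9], -1]]}}

```text
time: 36.38
tool_pos: [0.5594, -0.2934, 0.1258]
tcp_rot: [-0.01, 3.134, -0.007]
wrist_force: [0.4, 0.3, -0.5]
width: 0.999
```

Emit:
{"name": "move_arm", "arguments": {"deltas": [[[0, 0, 0], [-0.1, 0.4, 0.1], -1], [[0, 0, 0], [-0.2, 0.8, 0.2], -1], [[0, 0, 0], [-0.3, 1, 0.3], -1]]}}

```text
time: 36.75
tool_pos: [0.525, -0.1897, 0.1498]
tcp_rot: [0.012, -3.139, -0.002]
wrist_force: [-0.9, 0.8, 0.4]
width: 0.998
```

Emit:
{"name": "move_arm", "arguments": {"deltas": [[[0, 0, 0], [-0.1, 0.4, 0.1], -1], [[0, 0, 0], [-0.2, 0.8, 0.2], -1], [[0, 0, 0], [-0.3, 1, 0.3], -1]]}}

```text
time: 37.12
tool_pos: [0.4951, -0.0901, 0.1803]
tcp_rot: [0.013, -3.139, -0.001]
wrist_force: [-0.0, 0.1, -0.6]
width: 1.0
```

Emit:
{"name": "move_arm", "arguments": {"deltas": [[[0, 0, 0], [0, 0.4, 0], -1], [[0, 0, 0], [0, 0.8, 0], -1], [[0, 0, 0], [0, 0.9, 0], -1], [[0, 0, 0], [0, 0.9, 0], -1], [[0, 0, 0], [0, 0.9, 0], -1], [[0, 0, 0], [0, 0.9, 0], -1]]}}

```text
time: 37.88
tool_pos: [0.4965, -0.0028, 0.1812]
tcp_rot: [0.008, -3.141, 0.0]
wrist_force: [-0.1, -0.5, -0.4]
width: 1.002
```

```bash
python3 - <<'E'
from h import *
p,d=read_camera("top");w=cloud("top",d).reshape(-1,3)
for k,lo,hi,x,y in(("boss",.024,.045,.636,.29),("coup",.024,.045,.491,.301),("dolly",.08,.11,.5635,.2955),("saddle",.026,.05,.557,-.292),("stA",.018,.04,.642,-.291),("stB",.018,.04,.4715,-.2925),("tape",.035,.06,.673,.094)):
    P=w[(w[:,2]>lo)&(w[:,2]<hi)&(np.hypot(w[:,0]-x,w[:,1]-y)<(.02 if k[:2]=="st" else .045))]
    print(k,len(P),rect(P) if len(P)>5 else'',P.mean(0) if len(P) else '')
s=read_camera("scene")[0]
cv2.imwrite("pics/c9.png",np.vstack([s[:,:],p[60:260]])[:,:,::-1])
E
```

```text
boss 367 (array([635.4, 290.5]), array([46.9, 49.5]), 87.6) [0.63552836 0.28974461 0.031088  ]
coup 223 (array([491.6, 301.1]), array([47.3, 46.3]), 29.3) [0.49133503 0.30140088 0.03368041]
dolly 543 (array([562.5, 295.8]), array([43.2, 58.5]), 85.0) [0.56100114 0.29381234 0.09128186]
saddle 218 (array([ 556.5, -290.7]), array([41.6, 70.3]), 88.5) [ 0.55587621 -0.29156332  0.0348562 ]
stA 27 (array([ 641.9, -291.5]), array([ 9.6, 11.2]), 44.2) [ 0.64131807 -0.29079886  0.02636583]
stB 25 (array([ 471.9, -293. ]), array([10.3, 10.3]), 39.4) [ 0.47125998 -0.29257097  0.0258124 ]
tape 138 (array([690.9, 104.8]), array([27.2, 50.8]), 52.2) [0.6895479  0.10283042 0.04811871]
```

View pics/c9.png

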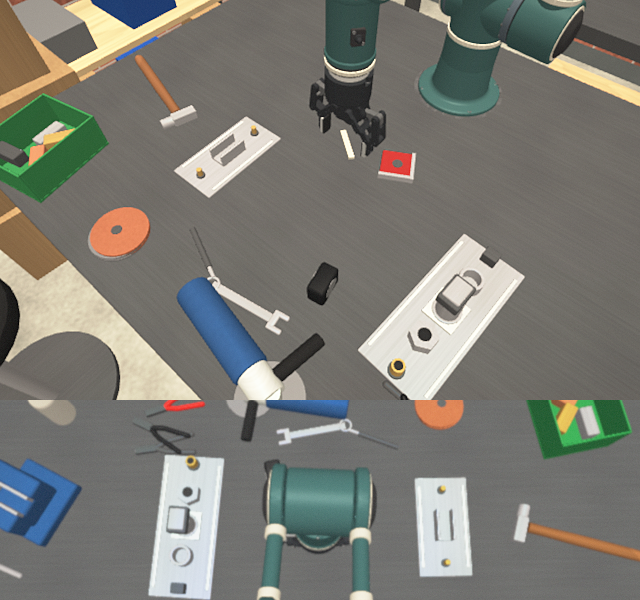

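All parts are in place. The tape is partly hidden by the arm in the top view, which explains its odd top-view reading, but in the scene view it is still at (323,283), as at the start.

```bash
python3 -c "
from workcell import order; print(order.finish_job())"
```

```text
the job is handed in; nothing more can be done
None
```

The job is handed in at about 38 s of the 128 s allowed. All five parts are in place, released and level, with the arm clear of everything. No verdict was reported.

Last checks from the top camera, all well inside the limits:

| Part | Result |
|---|---|
| Neck | within about 1 mm of the raised square's middle, measured before the dolly went on and hidder under it since |
| Dolly | level on the neck, centred to about 1 mm |
| Boss | within about 1 mm of half-way to the spigot |
| Coupling | within about 1 mm of half-way to the lug |
| Saddle | open side up, within about 2 mm of midway between the studs and about 2° off their line |

**One check disagreed:** the last top-camera reading for the tape measure was off because the arm hid part of it. In the scene view it is still at its starting pixel position, about (323,283), and nothing touched it.

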